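# Release a snapped-in water filter cartridge and stand it to drain

### The arm

A 7-joint arm with a two-finger parallel gripper is mounted at the origin on a cart in front of the work surface, level with it; the furniture and walls round the work are solid. World frame = base frame: x ahead of the robot, y to its left, z up, the work surface at z = 0. Lengths are in m, angles in rad, forces in N, time in s.
With the tool pointing down it reaches from about 0.425 to 0.95 m from the base axis. Payload 4.7 kg.
Tool frame: the origin (TCP) lies on the centre line of the jaws, within the pads' length; the fingertips stand tcp_to_tips ahead of it and the grasp point (between the pads) lies 11 mm behind it (tcp_to_tips is the distance from the TCP to the fingertips, in m); z points along the fingers, y is the line along which they close (so a half turn about z gives the same grasp; the last joint's range is limited). The gripper opens to 85 mm and grips with 20 to 120 N. Pads are 22 mm wide; open, the fingers measure 114 mm over their backs; the gripper's body (76 mm by 85 mm) begins 54 mm behind the grasp point. The pads swing forward as they close: fully open they stand 13 mm farther back than shut.
Start: joints at [-1.184, 0.469, -0.049, 1.532, 0.024, 1.141, -0.082], TCP at [0.273, 0.618, 0.219] pointing down, gripper open.
Joint ranges: [-2.59, 2.59], [-0.33, 1.99], [-1.39, 1.29], [0.1, 2.45], [-1.04, 4.18], [0.21, 1.99], [-2.66, 2.66]. Speed limits (rad/s): [2.57, 2.57, 3.14, 3.14, 3.14, 3.14, 3.14].

### API

Orientations are given as a unit quaternion [x, y, z, w].
In Python, from cell import get_state, grab_frame, camera_params, job_done, tcp_to_tips gives the robot as it stands.
- The arm moves only by the tool apply_moves, never from a script. Its argument "deltas" is text: rows parted by semicolons, each of 7 numbers parted by spaces: the shift along the tool's x, y, z in mm, then the turn, a rotation vector about the tool's x, y, z in rad, then the opening in per cent of the stroke, from 0 (shut) to 100 (fully open). In form: dx dy dz ax ay az claw; .... A call has exactly 10 rows; each row shifts and turns the commanded pose from where the row before left it, along the tool's axes as they then stand; what a row does not reach is not made up. A row lasts 1/8 s, in which the tool goes at most 62.5 mm and 10.7 degrees, less where a joint would pass 70% of its speed; a pose out of reach is approached as far as the arm can. A call is refused whole if a number of a shift passes 62.5 or a number of a turn 0.188, either way. A call with a gripper value outside its range is refused whole. The fingers move at their own pace and stop on an object; "grip_force" is the grip in N (left out, the last holds). Time passes only in rows, so rows that do not move let the fingers close, or fill a call up. It gives the time, the measured TCP pose, the force, the opening and the grip force at its end, in the units of the state.
- get_state(): the state, without advancing time (a new reading comes with each control period).
- grab_frame(name): name is "scene" or "top" or "wrist"; returns (picture, depth): 480x640x3 uint8, red, green, blue; 480x640 float32, m along the optical axis (not along the pixel's ray), 0 where there is no reading.
- camera_params(name): a dict with "fx", "fy", "cx", "cy" (pixels), "T" (4x4, takes a point from camera to world coordinates). Camera axes: x right, y down, z forward; pixel columns grow to the right and rows downward; lengths in m; the calibration is good to about 2 mm. A picture is of the moment at which its call begins: read the wrist's pose just before it. camera_params takes no time and is no camera call; for the wrist camera it gives the pose at the moment of the call.
- job_done(): hands the job in; it is judged then, once.
The state is a dict: "time": time; "joints": joint angles; "joint_velocities": joint speeds; "tau": joint torques, N m; "tcp_pos": TCP position; "orientation": TCP orientation; "contact_force": force on the tool from outside, world axes, zero at the start; "moment": the same for the moment, N m; "grip_width": opening from 0.0 (shut) to 1.0 (fully open); "grip_force": force on a finger pad.
Only numpy, scipy, OpenCV 4.12 (cv2) and the standard library are available. Lean on these libraries where they do the work, as an engineer would, in place of code of your own. Each camera call takes 0.05 s, during which the arm holds its last target. There are 200 camera calls.

### The job

Take the water filter cartridge out of its dock: pinch its two blue tabs inward together until both catches let go, feeling for even pressure from both sides so that the socket is hardly pushed sideways, and never forcing the plastic or yanking on a cartridge that is still caught. Draw it straight up out of the socket, stand it upright and fully home in the square cup of the white drain stand, and let go. Leave the glass, the mug and the spice jar where they are.

Things in the scene. Friction and masses are not known exactly. Their poses are not given: they have to be found in the camera images.
- filter_cartridge: White cartridge, 36 (x) x 38 (y) mm at the foot, 106 mm tall, about 0.3 kg. Origin at the centre of its underside, z up its axis. Blue sprung tabs stand on its +y (left) and -y (right) sides and move along y. A seal holds its foot in the dock with roughly 10 N over the first 18 mm of lift; it has about 1 mm of sideways play in the dock.
- pinch_mid (a point): Nominal middle between the ribbed blue slip-on finger grips of the tabs, 81 mm above the cartridge's underside, axes as the cartridge. Grips: 22 mm wide (x), reaching 18 mm above and below this point, outer faces nominally 28 mm from it at +y and -y. But one has slipped out and the other in, by 3 to 7 mm each, unequally; no reported pose shows it: feel for it (or look).
- tab_left (a joint): Inward travel (m) of the +y tab: 0 sprung out, 0.0055 home at its stop. Its catch hooks 4 mm under a ledge of the socket; pressing it home surely frees it. The spring pushes back with 4 N at rest, 12 N at the stop; 15 to 20 N holds it home, over 35 N damages it. Push both tabs evenly: any difference between the two sides presses the socket sideways.
- tab_right (a joint): Inward travel (m) of the -y tab, otherwise the same as the left one; it moves towards +y of the cartridge.
- socket_shift (a joint): Sideways shift (m) of the dock's socket along the dock's y axis, 0 at rest. The socket rides on a rubber ring, stiff: 0.05 mm per newton of side load. More than 0.45 mm (9 N) tears the ring. A hand that pinches off the true middle of the grips pushes it sideways by about 3 N per mm off: touch with 3 to 4 N, shift the hand the way the load pushes it until it is even, then squeeze.
- filter_dock: Grey dock, fixed: base 96 (x) x 116 (y) x 10 mm with a socket tower 52 x 66 mm, whose top is 58 mm up. Origin under the centre of the base, z up. The cartridge is snapped in upright, its origin 12 mm above the dock's origin and its axes along the dock's. The socket is 46 mm deep.
- drain_stand: White drain stand, fixed: tray 84 (x) x 92 (y) x 8 mm with an open square cup in its middle. Origin under the centre of the tray, z up. The cup is 42 mm (x) by 44 mm (y) inside, its floor is 8 mm and its rim 33 mm above the origin; the foot of the cartridge (36 x 38 mm) goes in with the axes of the two parallel (either way round).
- shot_glass: Clear shot glass, 46 mm wide, 59 mm tall, loose. Origin at the centre of its underside. To be left alone.
- red_mug: Red-brown mug with handle, 82 x 115 x 90 mm, loose. Origin under its middle. To be left alone.
- spice_jar: Spice jar with green cap, 46 mm wide, 106 mm tall, loose. Origin at the centre of its underside. To be left alone.

How it is judged:
On the way, in this order (a step that is already met when the one before it is completed fails the run):
1. both tabs are pinched clear of their catches while the cartridge still sits in the dock (value of joint each of tab_left, tab_right above 0.0035 m and z of filter_cartridge in the frame of filter_dock below 0.018 m and horizontal distance between filter_cartridge and filter_dock below 0.006 m), for 0.2 s.
2. the cartridge is drawn up clear of the socket (z of filter_cartridge in the frame of filter_dock above 0.062 m), for 0.1 s.
At the end, for the whole second after the job is handed in: The cartridge stands in the cup of the drain stand: its underside within 3 mm of the cup's floor, its centre within 6 mm of the cup's, upright within 0.1 rad, at rest, let go, both tabs sprung out again (travel under 1.5 mm) (horizontal distance between filter_cartridge and drain_stand below 0.006 m and z of filter_cartridge in the frame of drain_stand between 0.005 and 0.011 m and angle between filter_cartridge's own z axis and vertical below 0.1 rad and value of joint each of tab_left, tab_right below 0.0015 m and linear speed of filter_cartridge below 0.02 m/s); the robot touches nothing.
It fails at once if the socket is pushed sideways by more than 0.45 mm (9 N), which tears its ring (value of joint socket_shift above 0.00045 m or value of joint socket_shift below -0.00045 m).
It fails at once if a tab is squeezed with more than 35 N (contact force between the fingers and tab_left above 35 N or contact force between the fingers and tab_right above 35 N).
It fails at once if the cartridge is yanked or jammed against the dock or rammed into the stand with more than 35 N (contact force between filter_cartridge and filter_dock above 35 N or contact force between filter_cartridge and drain_stand above 35 N).
It fails at once if the glass, mug or jar is shoved by more than 20 mm or tipped (distance of any of shot_glass, red_mug, spice_jar from where it was at the start of the episode above 0.02 m or angle between any of shot_glass, red_mug, spice_jar's own z axis and vertical above 0.4 rad).
It also fails if it takes over 58 s, if anything falls off the work surface, if the arm or the gripper's body presses on something with over 40 N, if the wrist force passes 120 N, or if a joint passes its speed limit or range.

## Working session

There is one attempt and no reset: what is moved stays moved. The work goes in short steps, Python scripts to look and compute and a tool call to move; the robot and the scene stay as the last step left them, time stands still between calls to the robot, and variables do not carry over. Pictures are saved under pics/ and viewed, at most 10 in all, crops included, and the job is handed in when it is done.

Besides the shell and the picture viewer there is one more tool, called after ">>>" in YAML: its name, and indented under it one key for each argument. apply_moves: Moves the arm, as the interface text tells. Its arguments: {"type":"object","properties":{"deltas":{"type":"string"},"grip_force":{"type":"number"}},"required":["deltas"]}

```bash
mkdir -p pics
python3 - <<'E'
from cell import *
import cv2,numpy as np
s=get_state();print(s['tcp_pos'],s['orientation'],s['grip_width'],s['contact_force'],tcp_to_tips)
for n in ['scene','top']:
    p,d=grab_frame(n);np.savez(f'/tmp/{n}.npz',p=p,d=d)
    cv2.imwrite(f'pics/{n}0.png',p[:,:,::-1])
    c=camera_params(n);print(n,c['fx'],c['cx'],c['cy'],np.round(c['T'],4).tolist())
E
```

```text
[0.27240441 0.61693406 0.21815624] [ 2.06394729e-01  9.78468325e-01 -9.61651883e-04 -1.66427264e-04] 1.0022814552297605 [-0.22559424  0.04414823  0.56548742] 0.008
scene 478.5593112687762 313.59017968227965 241.78522984137905 [[-0.6071, 0.6546, -0.4505, 0.95], [0.7945, 0.4927, -0.3549, 0.4079], [-0.0104, -0.5734, -0.8192, 0.8525], [0.0, 0.0, 0.0, 1.0]]
top 570.0185285259079 326.99270361723694 251.0442404519863 [[-0.0281, -0.9965, 0.0789, 0.4068], [-0.9994, 0.0264, -0.0223, 0.0821], [0.0201, -0.0795, -0.9966, 1.2977], [0.0, 0.0, 0.0, 1.0]]
```

View pics/top0.png

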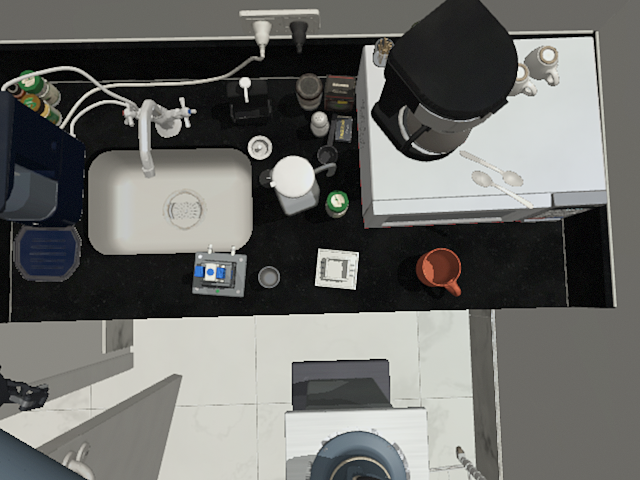

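View pics/scene0.png

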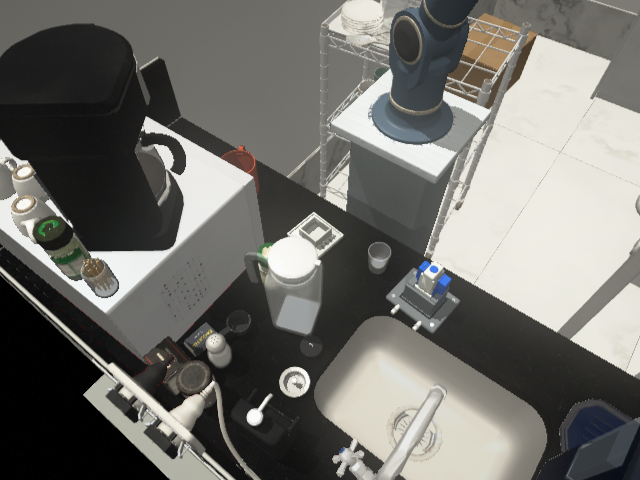

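The top view shows the grey dock at about (219,274) with its blue tabs along the image row at (199,271) and (222,272). The glass is at (268,277), the white stand at (337,268) with its cup at about (335,268), the mug at (440,268) and the jar at (336,204). The scene view confirms it: cartridge at (432,278), stand at (315,234).

```bash
cat > h.py <<'E'
from cell import *
import cv2,numpy as np
def ray(c,uv,z):
    "pixels -> points on world plane z"
    uv=np.atleast_2d(uv).astype(float);K=np.c_[(uv[:,0]-c['cx'])/c['fx'],(uv[:,1]-c['cy'])/c['fy'],np.ones(len(uv))]
    r=K@c['T'][:3,:3].T;o=c['T'][:3,3];return o+r*((z-o[2])/r[:,2])[:,None]
def cloud(c,d):
    v,u=np.mgrid[:480,:640];P=np.stack([(u-c['cx'])/c['fx']*d,(v-c['cy'])/c['fy']*d,d],-1)
    return P@c['T'][:3,:3].T+c['T'][:3,3]
def blue(p):
    p=p.astype(int);return ((p[...,2]>p[...,0]+60)&(p[...,2]>90)).astype(np.uint8)
def big(m):
    cs=cv2.findContours(m.astype(np.uint8),cv2.RETR_EXTERNAL,cv2.CHAIN_APPROX_NONE)[0];return max(cs,key=cv2.contourArea)[:,0]
def rect(P):
    (a,b),(w,h),t=cv2.minAreaRect((P[:,:2]*1000).astype(np.float32));return np.round([a,b,w,h,t],1)
E
python3 - <<'E'
from h import *
f=np.load('/tmp/top.npz');p,d=f['p'],f['d'];c=camera_params('top')
W=cloud(c,d)
m=np.zeros((480,640),bool);m[240:305,185:255]=1
g=p.min(2)>60
print('dock',rect(ray(c,big(m&(g|(blue(p)>0))&(W[...,2]<.03)|m&(W[...,2]>.03)),.01)))
t=m&(W[...,2]>.05)&(W[...,2]<.065);print('tower top z',np.median(W[...,2][t]),rect(W[t]))
b=blue(p)>0
n,l,st,ce=cv2.connectedComponentsWithStats((b&m).astype(np.uint8))
for i in range(1,n):
    if st[i,4]>10:
        q=W[l==i];print('blue',st[i],ce[i].round(1),np.round(np.percentile(q,[5,50,95],axis=0)*1000,0).tolist())
m2=np.zeros((480,640),bool);m2[240:300,305,]=0;m2[240:300,305:370]=1
ct=big(m2&(p.min(2)>90));print('stand',rect(ray(c,ct,.008)))
r=m2&(W[...,2]>.025)&(W[...,2]<.045);print('rim',np.median(W[...,2][r]),rect(W[r]))
print('table z',np.median(W[285:300,280:300,2]))
for n,(a,b_,e,f_) in dict(glass=(255,262,285,290),jar=(322,190,350,220),mug=(415,245,465,297),pitcher=(265,150,340,215)).items():
    q=W[b_:f_,a:e].reshape(-1,3);q=q[q[:,2]>.02];print(n,np.round(np.percentile(q,[2,50,98],axis=0)*1000).tolist())
cv2.imwrite('pics/z.png',np.hstack([cv2.resize(p[235:310,180:260,::-1],None,fx=5,fy=5,interpolation=2),cv2.resize(p[235:310,300:375,::-1],None,fx=5,fy=5,interpolation=2)]))
E
```

```text
dock [477.2 304.  141.9 126.4  88.5]
tower top z 0.05781719436990718 [462.9 298.3  67.4  51.6  83.8]
blue [194 266  10  11  95] [198.4 271.1] [[456.0, 316.0, 83.0], [466.0, 324.0, 110.0], [478.0, 332.0, 115.0]]
blue [216 267  10  12  88] [220.2 272.6] [[453.0, 274.0, 86.0], [461.0, 279.0, 110.0], [472.0, 287.0, 114.0]]
blue [207 269   7   6  37] [209.9 271.5] [[459.0, 292.0, 115.0], [463.0, 298.0, 119.0], [469.0, 304.0, 123.0]]
stand [468.5  32.8  93.7  86.   83.1]
rim 0.03303910227866913 [467.5  34.4  51.8  50.1  83.2]
table z 0.00014743073714340582
glass [[430.0, 162.0, 20.0], [454.0, 189.0, 47.0], [473.0, 205.0, 65.0]]
jar [[583.0, 12.0, 26.0], [601.0, 33.0, 105.0], [626.0, 55.0, 111.0]]
mug [[404.0, -225.0, 21.0], [452.0, -208.0, 71.0], [499.0, 82.0, 1298.0]]
pitcher [[586.0, 29.0, 28.0], [622.0, 109.0, 210.0], [710.0, 160.0, 219.0]]
```

View pics/z.png

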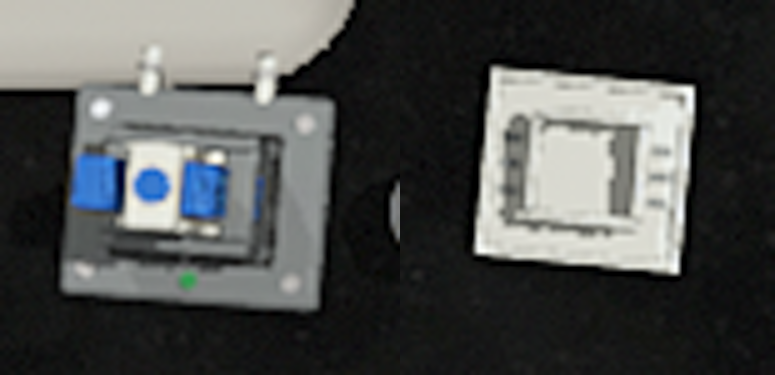

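The dock tower is centred at about (0.463, 0.298) with yaw about -6°. The stand is at about (0.468, 0.034) with yaw about -7°. The tower and stand sizes match those given. The left grip sits out and the right one in. I'll move above the dock.

>>> apply_moves:
  deltas: "0 0 0 0 0 -0.154 100; 0 0 0 0 0 -0.153 100; -28 -36.5 0 0 0 0 100; -28 -36.5 0 0 0 0 100; -28 -36.5 0 0 0 0 100; -28 -36.5 0 0 0 0 100; -28 -36.5 0 0 0 0 100; -28 -36.5 0 0 0 0 100; -28 -36.5 0 0 0 0 100; -28 -36.5 0 0 0 0 100"
  grip_force: 20

```text
time: 1.35
tcp_pos: [0.464, 0.3014, 0.2189]
orientation: [0.054, 0.999, -0.0, -0.0]
contact_force: [0.2, 0.2, -0.4]
grip_width: 0.998
grip_force: 0.0
```

Run:
```python
from h import *
c=camera_params('wrist');s=get_state();p,d=grab_frame('wrist');np.savez('/tmp/w1.npz',p=p,d=d)
print(s['tcp_pos'],s['orientation'],s['contact_force']);print(c['T'].round(3).tolist(),c['fx'])
cv2.imwrite('pics/w1.png',p[:,:,::-1])
W=cloud(c,d);n,l,st,ce=cv2.connectedComponentsWithStats(blue(p))
for i in range(1,n):
    if st[i,4]>200:
        q=W[l==i];print(st[i],ce[i].round(1),np.round(np.percentile(q,[3,50,97],axis=0)*1000).tolist())
t=(W[...,2]>.053)&(W[...,2]<.062);print('tower',rect(W[t]))
```

```text
[0.46400074 0.30136042 0.21890561] [ 5.43551654e-02  9.98521630e-01 -1.56024067e-04 -2.16326421e-04] [ 0.18767877  0.19397813 -0.43919221]
[[0.108, 0.945, 0.308, 0.383], [0.994, -0.102, -0.034, 0.31], [-0.001, 0.31, -0.951, 0.373], [0.0, 0.0, 0.0, 1.0]] 396.76865426389867
[277 203  20  42 685] [286.4 226.6] [[448.0, 267.0, 57.0], [458.0, 281.0, 110.0], [476.0, 288.0, 112.0]]
[333 203  29  41 900] [348.  225.2] [[453.0, 315.0, 72.0], [463.0, 324.0, 110.0], [475.0, 332.0, 112.0]]
[302 222  23  22 387] [312.6 232.5] [[455.0, 293.0, 118.0], [461.0, 299.0, 119.0], [468.0, 306.0, 120.0]]
tower [546.  169.3 167.4 386.2  43.1]
```

View pics/w1.png

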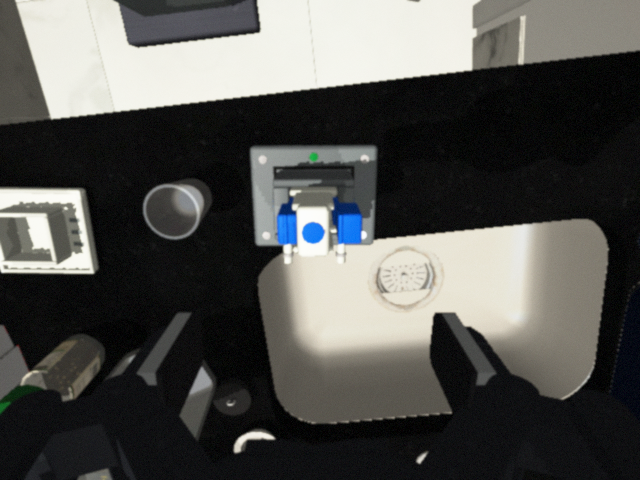

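The wrist view shows the cartridge with its round blue button at (313,232), the right grip at x 277-297 and the left grip at x 333-362. I'll compute the grip edges in dock axes.

Run:
```python
from h import *
s=get_state();c=camera_params('wrist');f=np.load('/tmp/w1.npz');p,d=f['p'],f['d'];W=cloud(c,d)
y=np.array([.108,.994]);x=np.array([.994,-.108]);t=np.array(s['tcp_pos'])[:2]
n,l,st,ce=cv2.connectedComponentsWithStats(blue(p))
for i in range(1,n):
    if st[i,4]>200:
        k=(l==i)&(W[...,2]>.106);q=(W[k][:,:2]-t)*1000
        print(k.sum(),'y rel tcp',np.percentile(q@y,[0,2,50,98,100]).round(1),'x',np.percentile(q@x,[2,50,98]).round(1),cv2.minAreaRect((W[k][:,:2]*1000).astype(np.float32)))
# subpixel edges of the front side of each grip on row 228..240 at z plane .111
for r in (225,230,235):
    u=np.where(blue(p)[r])[0];g=np.split(u,np.where(np.diff(u)>1)[0]+1)
    print(r,[[round(float(((ray(c,[a-(.5 if a==v[0] else -.5),r],.111)[0,:2]-t)@y)*1000),1) for a in (v[0],v[-1])] for v in g])
```

```text
591 y rel tcp [-28.  -27.4 -20.7 -14.5   1.4] x [-13.1  -3.    8.2] ((429.7506103515625, 283.34820556640625), (15.890254020690918, 93.80663299560547), 73.5688247680664)
704 y rel tcp [ 1.4 15.  22.6 30.2 30.7] x [-12.9  -3.    8.1] ((433.2118225097656, 315.18682861328125), (93.25565338134766, 17.92684555053711), 2.4528565406799316)
387 y rel tcp [-10.2  -9.5  -2.9   3.9   4.6] x [-8.7 -2.1  4.9] ((430.0791015625, 295.8447265625), (14.808611869812012, 87.53411102294922), 83.06359100341797)
225 [[-28.0, -14.2], [-8.7, 2.3], [13.3, 30.5]]
230 [[-28.1, -14.3], [-10.8, 4.4], [13.3, 30.6]]
235 [[-28.3, -14.4], [-10.9, 4.4], [13.4, 30.0]]
```

>>> apply_moves:
  deltas: "2.4 1.2 0 0 0 0 100; 0 0 20 0 0 0 100; 0 0 20 0 0 0 100; 0 0 20 0 0 0 100; 0 0 20 0 0 0 100; 0 0 20 0 0 0 90; 0 0 20 0 0 0 85; 0 0 18 0 0 0 80; 0 0 0 0 0 0 76; 0 0 0 0 0 0 76"
  grip_force: 20

```text
time: 2.65
tcp_pos: [0.4611, 0.3056, 0.0817]
orientation: [0.054, 0.999, 0.0, 0.0]
contact_force: [-0.1, 0.1, 0.4]
grip_width: 0.761
grip_force: 0.0
```

Run:
```python
from h import *
c=camera_params('wrist');s=get_state();p,d=grab_frame('wrist')
cv2.imwrite('pics/w2.png',p[:,:,::-1]);print(s['tcp_pos'],s['contact_force'],s['moment'],s['grip_width'])
W=cloud(c,d);y=np.array([.108,.994]);x=np.array([.994,-.108]);t=np.array(s['tcp_pos'])[:2]
n,l,st,ce=cv2.connectedComponentsWithStats(blue(p))
for i in range(1,n):
    if st[i,4]>200:
        k=(l==i)&(W[...,2]>.1);q=(W[k][:,:2]-t)*1000
        print(st[i],np.percentile(q@y,[2,50,98]).round(1),'x',np.percentile(q@x,[2,50,98]).round(1))
```

```text
[0.46109787 0.30555028 0.08170241] [-0.07528079  0.12335318  0.35706519] [0.01236931 0.01711379 0.00782809] 0.7608943428003069
[ 232  278   37   96 2193] [-30.3 -24.1 -18.3] x [-9.8 -0.7 11.4]
[ 346  282   45   91 2831] [11.4 19.  26.5] x [-10.1  -1.2  10.9]
[ 276  341   45   39 1334] [-13.   -6.3   0.5] x [-5.9  1.   8.1]
```

View pics/w2.png

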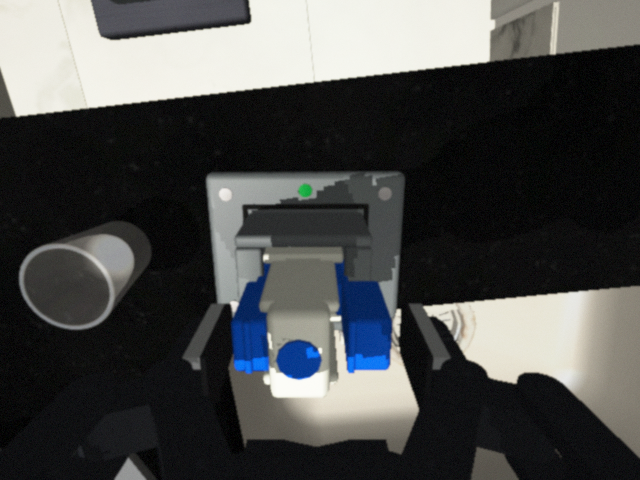

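The fingers straddle both grips, with grip outer edges at image x=233 and 391. The hand is about 2 mm too far to +y, so I'll shift it and close gently.

>>> apply_moves:
  deltas: "0 -1.1 0 0 0 0 76; 0 -1.1 0 0 0 0 76; 0 0 0 0 0 0 74; 0 0 0 0 0 0 73; 0 0 0 0 0 0 72; 0 0 0 0 0 0 71; 0 0 0 0 0 0 71; 0 0 0 0 0 0 70; 0 0 0 0 0 0 70; 0 0 0 0 0 0 70"

```text
time: 3.95
tcp_pos: [0.4613, 0.3027, 0.0814]
orientation: [0.054, 0.999, 0.0, 0.0]
contact_force: [0.8, 2.9, 0.9]
grip_width: 0.702
grip_force: 1.2
```

>>> apply_moves:
  deltas: "0 0.5 0 0 0 0 70; 0 0.5 0 0 0 0 70; 0 0 0 0 0 0 70; 0 0 0 0 0 0 70; 0 0 0 0 0 0 69.5; 0 0 0 0 0 0 69.5; 0 0 0 0 0 0 69; 0 0 0 0 0 0 69; 0 0 0 0 0 0 69; 0 0 0 0 0 0 69"

```text
time: 5.2
tcp_pos: [0.4612, 0.3033, 0.0812]
orientation: [0.054, 0.999, 0.0, 0.0]
contact_force: [0.6, 1.5, 0.8]
grip_width: 0.687
grip_force: 1.0
```

>>> apply_moves:
  deltas: "0 0.4 0 0 0 0 69; 0 0.3 0 0 0 0 69; 0 0 0 0 0 0 69; 0 0 0 0 0 0 68.5; 0 0 0 0 0 0 68.5; 0 0 0 0 0 0 68; 0 0 0 0 0 0 68; 0 0 0 0 0 0 67.5; 0 0 0 0 0 0 67.5; 0 0 0 0 0 0 67.5"

```text
time: 6.45
tcp_pos: [0.4613, 0.3038, 0.0813]
orientation: [0.054, 0.999, -0.0, -0.0]
contact_force: [-0.7, 0.7, 2.5]
grip_width: 0.678
grip_force: 3.7
```

>>> apply_moves:
  deltas: "0 0.2 0 0 0 0 67.5; 0 0 0 0 0 0 67; 0 0 0 0 0 0 67; 0 0 0 0 0 0 66.5; 0 0 0 0 0 0 66.5; 0 0 0 0 0 0 66; 0 0 0 0 0 0 66; 0 0 0 0 0 0 65.5; 0 0 0 0 0 0 65.5; 0 0 0 0 0 0 65.5"

```text
time: 7.7
tcp_pos: [0.4614, 0.3042, 0.0815]
orientation: [0.054, 0.999, 0.0, 0.0]
contact_force: [-1.6, -0.5, 5.5]
grip_width: 0.656
grip_force: 5.1
```

>>> apply_moves:
  deltas: "0 0 -0.3 0 0 0 65; 0 0 -0.1 0 0 0 64.5; 0 0 -0.1 0 0 0 64; 0 0 -0.1 0 0 0 63.5; 0 0 -0.1 0 0 0 63; 0 0 -0.1 0 0 0 62.5; 0 0 -0.1 0 0 0 62; 0 0 -0.1 0 0 0 61.5; 0 0 0 0 0 0 61.5; 0 0 0 0 0 0 61.5"

```text
time: 8.95
tcp_pos: [0.4614, 0.3041, 0.0823]
orientation: [0.054, 0.999, 0.0, 0.0]
contact_force: [-0.6, -1.1, 5.0]
grip_width: 0.615
grip_force: 7.1
```

>>> apply_moves:
  deltas: "0 -0.2 -0.3 0 0 0 61; 0 0 -0.1 0 0 0 60.5; 0 0 -0.1 0 0 0 60; 0 0 -0.1 0 0 0 59.5; 0 0 -0.1 0 0 0 59; 0 0 -0.1 0 0 0 58.5; 0 0 -0.1 0 0 0 58; 0 0 -0.1 0 0 0 57.5; 0 0 0 0 0 0 57.5; 0 0 0 0 0 0 57.5"

```text
time: 10.2
tcp_pos: [0.4612, 0.3038, 0.083]
orientation: [0.054, 0.999, -0.0, -0.0]
contact_force: [0.4, 0.5, -0.9]
grip_width: 0.581
grip_force: 9.1
```

>>> apply_moves:
  deltas: "0 0 0 0 0 0 57; 0 0 -0.1 0 0 0 56.5; 0 0 -0.1 0 0 0 56; 0 0 0 0 0 0 55.5; 0 0 0 0 0 0 55; 0 0 0 0 0 0 54.5; 0 0 0 0 0 0 54; 0 0 0 0 0 0 53; 0 0 0 0 0 0 52; 0 0 0 0 0 0 52"
  grip_force: 20

```text
time: 11.45
tcp_pos: [0.4614, 0.3041, 0.0837]
orientation: [0.054, 0.999, 0.0, 0.0]
contact_force: [-0.0, -0.1, 4.0]
grip_width: 0.524
grip_force: 12.0
```

>>> apply_moves:
  deltas: "0 0 0 0 0 0 51.5; 0 0 0 0 0 0 51; 0 0 0 0 0 0 50; 0 0 0 0 0 0 49; 0 0 0 0 0 0 48; 0 0 0 0 0 0 46; 0 0 0 0 0 0 44; 0 0 0 0 0 0 42; 0 0 0 0 0 0 40; 0 0 0 0 0 0 40"
  grip_force: 20

```text
time: 12.7
tcp_pos: [0.4615, 0.3041, 0.0842]
orientation: [0.054, 0.999, 0.0, 0.0]
contact_force: [-1.2, -1.3, 7.8]
grip_width: 0.491
grip_force: 19.4
```

>>> apply_moves:
  deltas: "0 0 0 0 0 0 40; 0 0 -0.7 0 0 0 40; 0 0 -0.7 0 0 0 40; 0 0 -1 0 0 0 40; 0 0 -1 0 0 0 40; 0 0 -1 0 0 0 40; 0 0 -1 0 0 0 40; 0 0 -1 0 0 0 40; 0 0 -1 0 0 0 40; 0 0 -1 0 0 0 40"
  grip_force: 23

```text
time: 13.95
tcp_pos: [0.4611, 0.3034, 0.0918]
orientation: [0.054, 0.999, -0.0, -0.0]
contact_force: [-0.2, -0.3, -7.8]
grip_width: 0.469
grip_force: 24.1
```

Run:
```python
from h import *
c=camera_params('wrist');s=get_state();p,d=grab_frame('wrist')
cv2.imwrite('pics/w3.png',p[:,:,::-1]);print(s['tcp_pos'],s['contact_force'],s['grip_width'])
W=cloud(c,d)
n,l,st,ce=cv2.connectedComponentsWithStats(blue(p))
for i in range(1,n):
    if st[i,4]>200:
        q=W[l==i]*1000;print(st[i],np.percentile(q,[2,50,98],axis=0).round(1).tolist())
```

```text
[0.46110544 0.30341207 0.09176071] [-0.23554423 -0.30549957 -7.80012257] 0.46915781234215265
[ 336  279   36   89 2219] [[452.1, 310.7, 89.2], [459.1, 317.7, 117.4], [473.2, 324.2, 119.2]]
[262 308  13  60 586] [[449.2, 282.6, 113.5], [459.2, 285.4, 118.2], [470.4, 287.7, 119.9]]
[ 282  335   44   39 1298] [[454.5, 292.0, 125.0], [461.3, 298.8, 126.1], [468.4, 305.7, 127.2]]
```

View pics/w3.png

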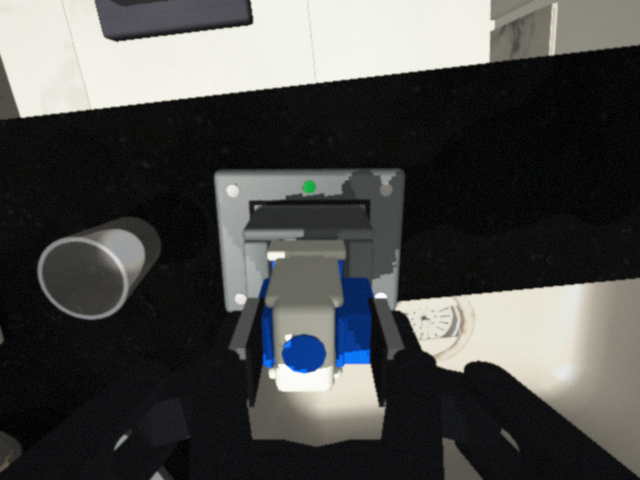

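It holds: the button's top rose 7 mm with the hand, and the pads grip both tabs at image x=260 and 375. I'll keep drawing up.

>>> apply_moves:
  deltas: "0 0 -1.5 0 0 0 40; 0 0 -2 0 0 0 40; 0 0 -2 0 0 0 40; 0 0 -2 0 0 0 40; 0 0 -2 0 0 0 40; 0 0 -2 0 0 0 40; 0 0 -3 0 0 0 40; 0 0 -4 0 0 0 40; 0 0 -5 0 0 0 40; 0 0 -5 0 0 0 40"

```text
time: 15.25
tcp_pos: [0.4615, 0.304, 0.1209]
orientation: [0.054, 0.999, 0.0, 0.0]
contact_force: [1.0, -0.0, -1.9]
grip_width: 0.467
grip_force: 24.6
```

>>> apply_moves:
  deltas: "0 0 -5 0 0 0 40; 0 0 -5 0 0 0 40; 0 0 -5 0 0 0 40; 0 0 -5 0 0 0 40; 0 0 -5 0 0 0 40; 0 0 -5 0 0 0 40; 0 0 -5 0 0 0 40; 0 0 -5 0 0 0 40; 0 0 -3 0 0 0 40; 0 0 0 0 0 0 40"

```text
time: 16.5
tcp_pos: [0.4614, 0.304, 0.1636]
orientation: [0.054, 0.999, 0.0, 0.0]
contact_force: [-0.1, 0.0, -2.8]
grip_width: 0.471
grip_force: 24.6
```

Run:
```python
from h import *
c=camera_params('wrist');s=get_state();p,d=grab_frame('wrist')
cv2.imwrite('pics/w4.png',p[:,:,::-1]);print(s['tcp_pos'],s['contact_force'],s['grip_width'],s['grip_force'])
W=cloud(c,d)
n,l,st,ce=cv2.connectedComponentsWithStats(blue(p))
for i in range(1,n):
    if st[i,4]>200:
        q=W[l==i]*1000;print(st[i],np.percentile(q,[2,50,98],axis=0).round(1).tolist())
# stand, top camera again
f=np.load('/tmp/top.npz');P,D=f['p'],f['d'];ct=camera_params('top');Wt=cloud(ct,D)
m=np.zeros((480,640),bool);m[240:300,305:370]=1
tr=m&(Wt[...,2]>.004)&(Wt[...,2]<.012)&(P.min(2)>90);print('tray',rect(Wt[tr]))
r=m&(Wt[...,2]>.030);print('rim',rect(Wt[r]), 'rim via ray', rect(ray(ct,big(r),.033)))
```

```text
[0.46137296 0.30395449 0.16355205] [-0.13827083  0.01171794 -2.84301338] 0.4705547329503263 24.558361172676086
[ 336  279   35   89 2016] [[452.5, 311.3, 168.7], [460.6, 317.9, 189.3], [473.5, 323.6, 191.2]]
[262 308  13  61 589] [[449.3, 283.1, 184.2], [459.0, 286.0, 190.1], [470.9, 288.3, 191.6]]
[ 282  335   44   39 1301] [[454.7, 292.4, 196.8], [461.5, 299.4, 198.0], [468.7, 306.3, 199.1]]
tray [468.4  32.8  93.7  85.8  83.1]
rim [446.2  40.7  57.   99.   73.5] rim via ray [467.5  32.7  49.   51.1  88.2]
```

>>> apply_moves:
  deltas: "-1 -8 0 0 0 0.01 40; -3 -20 0 0 0 0 40; -3 -25 0 0 0 0 40; -4 -28 0 0 0 0 40; -4 -28 0 0 0 0 40; -4 -28 0 0 0 0 40; -3 -25 0 0 0 0 40; -2 -20 0 0 0 0 40; -1 -8 0 0 0 0 40; 0 0 0 0 0 0 40"

```text
time: 17.8
tcp_pos: [0.4635, 0.1115, 0.1633]
orientation: [0.06, 0.998, 0.0, 0.0]
contact_force: [-0.9, 1.0, -2.4]
grip_width: 0.469
grip_force: 24.6
```

Run:
```python
from h import *
c=camera_params('wrist');s=get_state();p,d=grab_frame('wrist');np.savez('/tmp/w5.npz',p=p,d=d,T=c['T'])
cv2.imwrite('pics/w5.png',p[:,:,::-1]);print(s['tcp_pos'],s['orientation'],s['contact_force'],s['grip_width'])
W=cloud(c,d);z=W[...,2]
near=(abs(W[...,0]-.468)<.07)&(abs(W[...,1]-.033)<.07)
for a,b in((.005,.011),(.03,.036)):
    k=near&(z>a)&(z<b)&(p.min(2)>70);k=cv2.morphologyEx(k.astype(np.uint8),cv2.MORPH_OPEN,np.ones((2,2)))>0
    print(a,k.sum(),rect(W[k]),np.median(z[k]))
```

```text
[0.46354888 0.11146576 0.1633371 ] [6.01792491e-02 9.98187583e-01 7.80857729e-05 9.58602398e-06] [-0.90682177  0.95427611 -2.37725643] 0.46914383597307857
0.005 6644 [437.5  44.9  99.1 159.4  67.6] 0.007675673325642229
0.03 1276 [435.9  52.8  65.9 160.1  60.3] 0.03211091373808178
```

View pics/w5.png

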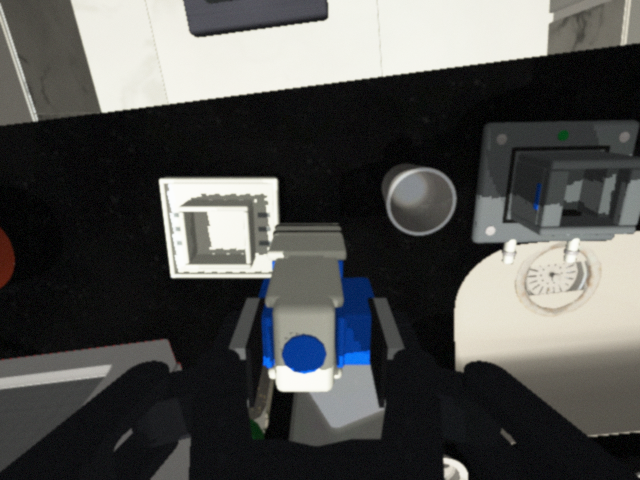

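The white tray spans roughly (160,178) to (280,278) and the cartridge hangs upright at x 270-345. I'll refine the tray centre.

Run:
```python
from h import *
f=np.load('/tmp/w5.npz');p,d=f['p'],f['d'];c=camera_params('wrist');c['T']=f['T'];W=cloud(c,d);z=W[...,2]
t=np.array([.46355,.11147]);ty=np.array([.1201,.9928]);tx=np.array([-.9928,.1201])
m=np.zeros((480,640),np.uint8);m[165:290,150:290]=1
k=(m>0)&(z>.003)&(z<.013)&(p.min(2)>70)
k=cv2.morphologyEx(k.astype(np.uint8),cv2.MORPH_OPEN,np.ones((3,3)))
q=big(k);print('tray',rect(ray(c,q,.008)),cv2.boundingRect(q))
r=(m>0)&(z>.03)&(z<.036);r=cv2.morphologyEx(r.astype(np.uint8),cv2.MORPH_CLOSE,np.ones((3,3)));
q=big(r);print('rim',rect(ray(c,q,.033)),cv2.boundingRect(q))
R=rect(ray(c,big(k),.008))
b=blue(p);n,l,st,ce=cv2.connectedComponentsWithStats(b)
for i in range(1,n):
    if 1000<st[i,4]<1500:
        B=W[l==i][:,:2];bc=(np.percentile(B,2,axis=0)+np.percentile(B,98,axis=0))/2;print('button',bc*1000)
        for C in (R[:2],np.array([468.4,32.8])):
            e=C-bc*1000;print('move tool x,y',e@tx,e@ty)
```

```text
tray [466.5  33.9  93.1  85.   83.2] (160, 177, 120, 101)
rim [465.2  35.   52.   49.1  83.2] (179, 205, 74, 63)
button [463.87006923 106.86311561]
move tool x,y -11.373865454084113 -72.12192649630613
move tool x,y -13.39229545408409 -72.98581649630613
```

>>> apply_moves:
  deltas: "-1 -6 0 0 0 0 40; -2 -13 0 0 0 0 40; -2 -13 0 0 0 0 40; -2 -13 0 0 0 0 40; -2 -13 0 0 0 0 40; -1.3 -9 5 0 0 0 40; -1 -4.9 10 0 0 0 40; 0 0 15 0 0 0 40; 0 0 12 0 0 0 40; 0 0 3 0 0 0 40"

```text
time: 19.1
tcp_pos: [0.4655, 0.0399, 0.1169]
orientation: [0.059, 0.998, -0.0, -0.001]
contact_force: [-0.1, -0.3, -2.4]
grip_width: 0.471
grip_force: 24.6
```

Run:
```python
from h import *
c=camera_params('wrist');s=get_state();p,d=grab_frame('wrist');W=cloud(c,d);z=W[...,2]
print(s['tcp_pos'],s['contact_force'])
T=c['T'];n,l,st,ce=cv2.connectedComponentsWithStats(blue(p))
for i in range(1,n):
    if 1000<st[i,4]<1500:
        B=W[l==i];print('button',(np.percentile(B,2,axis=0)+np.percentile(B,98,axis=0))/2*1000)
near=(abs(W[...,0]-.468)<.07)&(abs(W[...,1]-.033)<.07)
k=near&(z>.003)&(z<.013)&(p.min(2)>60);k=cv2.morphologyEx(k.astype(np.uint8),cv2.MORPH_OPEN,np.ones((3,3)))
print('tray',rect(ray(c,big(k),.008)))
cv2.imwrite('pics/w6.png',p[150:430,120:480,::-1].repeat(2,0).repeat(2,1))
```

```text
[0.46548264 0.03986252 0.11689623] [-0.08331679 -0.32254509 -2.41692061]
button [465.8304385   35.29361129 151.34990619]
tray [466.5  34.1  92.7  85.2  83.3]
```

View pics/w6.png

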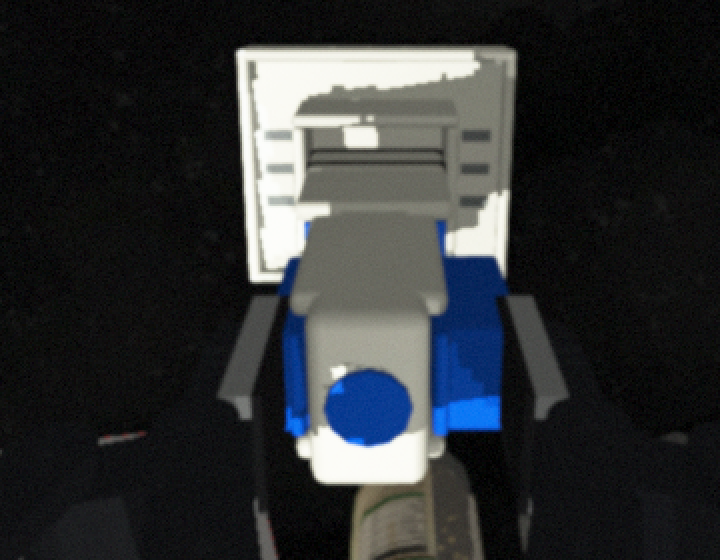

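The foot, at crop x 310-447, hangs squarely over the cup opening at 308-447. After a 1 mm correction I'll lower it.

>>> apply_moves:
  deltas: "-0.7 -0.9 0 0 0 0 40; 0 0 3 0 0 0 40; 0 0 3 0 0 0 40; 0 0 3 0 0 0 40; 0 0 2 0 0 0 40; 0 0 2 0 0 0 40; 0 0 2 0 0 0 40; 0 0 2 0 0 0 40; 0 0 2 0 0 0 40; 0 0 0 0 0 0 40"

```text
time: 20.4
tcp_pos: [0.4668, 0.0385, 0.0991]
orientation: [0.059, 0.998, 0.0, -0.0]
contact_force: [-0.3, 0.1, -2.9]
grip_width: 0.47
grip_force: 24.6
```

>>> apply_moves:
  deltas: "0 0 2 0 0 0 40; 0 0 2 0 0 0 40; 0 0 2 0 0 0 40; 0 0 2 0 0 0 40; 0 0 2 0 0 0 40; 0 0 2 0 0 0 40; 0 0 2 0 0 0 40; 0 0 1.5 0 0 0 40; 0 0 0.5 0 0 0 40; 0 0 0 0 0 0 40"

```text
time: 21.65
tcp_pos: [0.467, 0.0386, 0.0833]
orientation: [0.059, 0.998, 0.0, 0.0]
contact_force: [-0.1, -0.1, -2.2]
grip_width: 0.465
grip_force: 24.6
```

>>> apply_moves:
  deltas: "0 0 0.5 0 0 0 40; 0 0 0.5 0 0 0 40; 0 0 0.5 0 0 0 40; 0 0 0.4 0 0 0 40; 0 0 0.4 0 0 0 40; 0 0 0.4 0 0 0 40; 0 0 0 0 0 0 40; 0 0 0 0 0 0 40; 0 0 0 0 0 0 40; 0 0 0 0 0 0 40"

```text
time: 22.9
tcp_pos: [0.467, 0.0385, 0.0806]
orientation: [0.059, 0.998, 0.0, 0.0]
contact_force: [-0.5, 0.0, -0.7]
grip_width: 0.467
grip_force: 24.7
```

>>> apply_moves:
  deltas: "0 0 0.3 0 0 0 40; 0 0 0.3 0 0 0 40; 0 0 0.2 0 0 0 40; 0 0 0 0 0 0 40; 0 0 0 0 0 0 40; 0 0 0 0 0 0 40; 0 0 0 0 0 0 40; 0 0 0 0 0 0 40; 0 0 0 0 0 0 40; 0 0 0 0 0 0 40"

```text
time: 24.15
tcp_pos: [0.4673, 0.0385, 0.0806]
orientation: [0.059, 0.998, 0.0, 0.0]
contact_force: [-2.7, -0.1, 6.8]
grip_width: 0.467
grip_force: 25.1
```

It's seated: the floor now pushes back with about 7 N. I'll open gradually, then check.

>>> apply_moves:
  deltas: "0 0 0 0 0 0 50; 0 0 0 0 0 0 54; 0 0 0 0 0 0 58; 0 0 0 0 0 0 62; 0 0 0 0 0 0 66; 0 0 0 0 0 0 70; 0 0 0 0 0 0 75; 0 0 0 0 0 0 82; 0 0 0 0 0 0 90; 0 0 0 0 0 0 95"

```text
time: 25.4
tcp_pos: [0.467, 0.0386, 0.0798]
orientation: [0.059, 0.998, 0.0, 0.0]
contact_force: [-0.9, 0.1, 0.7]
grip_width: 0.949
grip_force: 0.0
```

>>> apply_moves:
  deltas: "0 1.5 0 0 0 0 100; 0 0 -2 0 0 0 100; 0 0 -5 0 0 0 100; 0 0 -12 0 0 0 100; 0 0 -20 0 0 0 100; 0 0 -20 0 0 0 100; 0 0 -20 0 0 0 100; 0 0 -20 0 0 0 100; 0 0 -20 0 0 0 100; 0 0 0 0 0 0 100"

```text
time: 26.65
tcp_pos: [0.4683, 0.0402, 0.2008]
orientation: [0.059, 0.998, 0.001, 0.002]
contact_force: [-0.4, -1.3, -0.3]
grip_width: 1.001
grip_force: 0.0
```

Run:
```python
from h import *
c=camera_params('wrist');s=get_state();p,d=grab_frame('wrist');W=cloud(c,d)
print(s['tcp_pos'],s['contact_force'],s['grip_width'])
n,l,st,ce=cv2.connectedComponentsWithStats(blue(p))
for i in range(1,n):
    if st[i,4]>200:
        q=W[l==i]*1000;print(st[i],np.percentile(q,[3,50,97],axis=0).round(1).tolist())
cv2.imwrite('pics/w7.png',p[:,:,::-1])
```

```text
[0.46831942 0.04015619 0.20076354] [-0.35385444 -1.29608784 -0.32248648] 1.0006077942522222
[269 202  21  52 801] [[453.4, 8.6, 41.2], [461.7, 16.1, 106.3], [479.5, 22.6, 108.1]]
[ 329  203   30   51 1083] [[458.4, 50.6, 43.9], [467.3, 58.5, 106.1], [480.7, 66.9, 108.0]]
[295 230  24  23 426] [[460.3, 27.5, 113.7], [466.8, 34.0, 114.9], [473.6, 40.6, 116.2]]
```

View pics/w7.png

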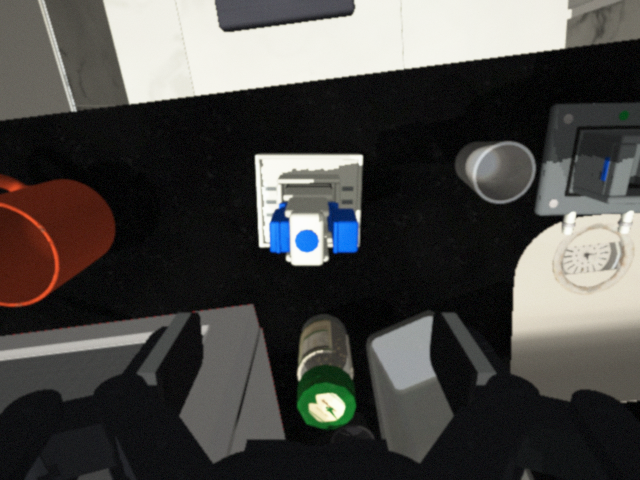

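The cartridge stands upright in the cup, with its button at (307,240) and top at 115 mm as expected. It's on the tray's centre, the tabs are sprung out, and the glass, mug and jar look untouched.

```bash
python3 -c "
from cell import *
print(job_done())"
```

```text
the job is handed in; nothing more can be done
None
```

The filter cartridge is out of its dock and standing upright, fully home and let go in the drain stand's cup; the job is handed in at about 27 s of the 58 s limit, but no verdict came back.

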